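# Empty the bolt dispenser: release two catches and hold its gate wide

### The arm

A 6-joint arm with a two-finger parallel gripper is mounted at the origin on a cart in front of the work surface, level with it; the furniture and walls round the work are solid. World frame = base frame: x ahead of the robot, y to its left, z up, the work surface at z = 0. Lengths are in m, angles in degrees, forces in N, time in s.
With the tool pointing down it reaches from about 0.275 to 0.775 m from the base axis. Payload 14.6 kg.
Tool frame: the origin (TCP) lies on the mounting face of the last link; the fingertips stand 173 mm ahead of it and the grasp point (between the pads) lies 155 mm ahead of it; z points along the fingers, y is the line along which they close (so a half turn about z gives the same grasp; the last joint's range is limited). The gripper opens to 85 mm and grips with 20 to 120 N. Pads are 22 mm wide; open, the fingers measure 114 mm over their backs; the gripper's body (76 mm by 85 mm) begins 54 mm behind the grasp point. The pads swing forward as they close: fully open they stand 13 mm farther back than shut.
Start: joints at [57.565, 15.075, -2.767, 72.158, 0, 81.102], TCP at [0.21, 0.481, 0.405] pointing down, gripper open.
Joint ranges: [-151.79, 151.79], [-50.71, 97.33], [-67.44, 78.34], [-121.81, 120.89], [-77.56, 73.72], [-180, 180]. Speed limits (degrees/s): [108.29, 108.29, 147.25, 159.86, 180, 180].

### API

Orientations are given as [roll, pitch, yaw] about the fixed x, y, z axes, in that order (R = Rz(yaw) Ry(pitch) Rx(roll)).
In Python, from cell import env gives the robot as it stands. The module is installed in compiled form; this text tells all that it offers.
- The arm moves only by the tool send_rows, never from a script. Its argument "plan" is a list of rows, each a list of 7 numbers: the finger opening in mm, from 0 to 85.4, then the shift along the tool's x, y, z in mm, then the turn, a rotation vector about the tool's x, y, z in rad. In form: [[hand, tx, ty, tz, ax, ay, az], ...]. A call has 1 to 10 rows; each row is the pose to reach, as a shift and turn from the pose commanded when the call began, along the tool's axes at that moment; what a row does not reach only later rows make up. A row lasts 1/8 s, in which the tool goes at most 62.5 mm and 10.7 degrees, less where a joint would pass 70% of its speed; a pose out of reach is approached as far as the arm can. A call with a gripper value outside its range is refused whole. The fingers move at their own pace and stop on an object; "grip_force" is the grip in N (left out, the last holds). Time passes only in rows, so rows that repeat a pose let the fingers close. It gives the time, the measured TCP pose, the force, the opening and the grip force at its end, in the units of the state.
- env.read_state(): the state, without advancing time (a new reading comes with each control period).
- env.capture(name): name is "side" or "top" or "wrist"; returns a dict with "image" (480x640x3 uint8, red, green, blue), "fx", "fy", "cx", "cy" (pixels), "k1" (the pictures are not rectified: a ray, as slopes to the right and down, at radius r is drawn at 1 + k1 r^2 times it, then the intrinsics apply), "world_from_camera" (4x4, takes a point from camera to world coordinates). Camera axes: x right, y down, z forward; pixel columns grow to the right and rows downward; lengths in m; the calibration is good to about 2 mm. A picture is of the moment at which its call begins. There is no depth.
- env.job_done(): hands the job in; it is judged then, once.
The state is a dict: "t": time; "qpos": joint angles; "qd": joint speeds; "joint_torque": joint torques, N m; "eef_pos": TCP position; "tool_rot": TCP orientation; "force": force on the tool from outside, world axes, zero at the start; "moment": the same for the moment, N m; "width": finger opening in m; "grip_force": force on a finger pad.
Only numpy, scipy, OpenCV 4.12 (cv2) and the standard library are available. Lean on these libraries where they do the work, as an engineer would, in place of code of your own. Each camera call takes 0.05 s, during which the arm holds its last target. There are 200 camera calls.

### The job

Empty the bolts from the green dispenser into the grey pan below its outlet: squeeze the red safety catch fully back against its post, then the yellow main catch against its own, take the gate by its black handle and swing it out past the detent to nearly its stop. The gate springs shut, so finish still holding it wide by the handle, with all four bolts lying in the pan, and leave the little bottle and the torch where they are.

Things in the scene. Friction and masses are not known exactly. Their poses are not given: they have to be found in the camera images.
- dispenser: green sheet-steel bolt dispenser, fixed, 158 mm wide, rim 200 mm high. Origin: underside centre; z up; outlet towards its own -x, gate hinge on its -y side. A 30 degree chute runs down to the outlet's lip, 85 mm high. A grey beam (176 mm along y, x = -92 to -56 mm, top z = 200 mm) bridges the outlet; only the catches, the gate's staple (228 mm, at y = 69) and the handle stand higher
- safety_catch: red ribbed finger tab of the safety catch (10 mm along the dispenser's x, 24 mm along y, 36 mm tall), on a horizontal 9 mm steel bolt. Origin: centre of its top, 242 mm above the bench, at dispenser x = -40, y = -30 mm as locked. It slides along dispenser +x, towards its dark post. Its bolt lies 10 mm above the beam, so fingertips can go 22 mm below the tab's top
- safety_post (a point): dark steel post fixed on the dispenser (10 x 22 mm, 42 mm tall) that the red tab is squeezed towards. This point: centre of its top, at dispenser x = -6, y = -30, z = 242 mm. Pinched outer width of tab and post together: 44 mm locked, 22 mm with the catch fully back. The post does not give, so the squeeze ends with the fingers' middle 6 mm from the post's centre, towards the tab
- safety_catch_joint (a joint): travel of the red safety catch in m: 0 locked, 0.022 fully back (its stop). It moves stiffly (about 3 N) and stays where it is left. While locked, its bolt stands across the path of the main catch's bolt
- main_catch: yellow ribbed finger tab of the main catch (24 mm along the dispenser's x, 10 mm along y, 36 mm tall), on a horizontal 9 mm steel bolt. Origin: centre of its top, 242 mm above the bench, at dispenser x = -75, y = 22 mm as locked. It slides along dispenser -y, towards its dark post; fingertips can go 22 mm below the tab's top
- main_post (a point): dark steel post fixed on the beam (22 x 10 mm, 42 mm tall) that the yellow tab is squeezed towards. This point: centre of its top, at dispenser x = -75, y = -10, z = 242 mm. Pinched outer width of tab and post together: 42 mm locked, 24 mm with the catch fully back. The post does not give, so the squeeze ends with the fingers' middle 7 mm from the post's centre, towards the tab
- main_catch_joint (a joint): travel of the yellow main catch in m: 0 locked (its bolt runs through the gate's staple), 0.018 fully back (its stop, gate free). It moves stiffly (about 3 N), stays where it is left, and is blocked after 3 mm while the safety catch is locked
- gate_handle (a point): upright black round handle of the gate, 18 mm across, 88 mm tall, standing 35 mm in front of the gate's plate. This point: centre of its top, 225 mm above the bench. It turns with the gate, whose plate reaches up to 186 mm. With the gate shut it is at dispenser x = -133, y = 47 mm; it moves on a circle of 136 mm radius about gate_hinge
- gate_hinge (a point): point on the gate's vertical hinge axis, at dispenser x = -98, y = -84, z = 225 mm
- gate_joint (a joint): angle of the gate in rad: 0 shut, 1.3 its stop; it opens outwards over the pan, counterclockwise seen from above. With both catches back it has 0.1 rad of play, then a spring roller (detent) holds it with 3 to 5 N at the handle until 0.35 rad; from 0.55 rad it is free of the roller. A closing spring (1.5 N at the handle) carries it back to about 0.5 if let go
- gate: the gate itself: clear plastic plate in a steel frame, 152 mm wide, 5 mm thick, from 83 to 186 mm above the bench, with the handle and the staple on it. Origin: on its hinge axis at bench level; with the gate shut its axes are the dispenser's
- catch_pan: grey steel pan that stands under the outlet, fixed, 156 x 172 mm, 45 mm high, 3 mm walls. Origin: underside centre; its long side lies along its y
- bolt_a: grey steel hexagon bolt, 42 mm long, head 17 mm across, one of four lying on the chute behind the gate; origin on its underside at mid length, x along the shank. They slide out by themselves when the gate opens
- bolt_b: grey steel hexagon bolt, 42 mm long, head 17 mm across, one of four lying on the chute behind the gate; origin on its underside at mid length, x along the shank. They slide out by themselves when the gate opens
- bolt_c: grey steel hexagon bolt, 42 mm long, head 17 mm across, one of four lying on the chute behind the gate; origin on its underside at mid length, x along the shank. They slide out by themselves when the gate opens
- bolt_d: grey steel hexagon bolt, 42 mm long, head 17 mm across, one of four lying on the chute behind the gate; origin on its underside at mid length, x along the shank. They slide out by themselves when the gate opens
- flux_bottle: small glass bottle with a white cap, 34 mm across, 79 mm tall, standing in front of the pan; bystander; origin: underside centre
- torch: stubby yellow torch, 100 x 40 x 40 mm, lying beside the pan; bystander; origin: underside centre
There are look-alikes about, which are no part of the job. What is shaped like the catch_pan but purple is not meant.

How it is judged (in metres and radians):
On the way, in this order (a step that is already met when the one before it is completed fails the run):
1. the red safety catch is squeezed back, its tab and its post between the fingers (value of joint safety_catch_joint above 0.018 m and contact force between the fingers and safety_catch above 1 N and horizontal distance between the grasp point and safety_post below 0.022 m), for 0.1 s.
2. the yellow main catch is squeezed back, its tab and its post between the fingers (value of joint main_catch_joint above 0.0145 m and contact force between the fingers and main_catch above 1 N and horizontal distance between the grasp point and main_post below 0.022 m), for 0.1 s.
3. the gate is past its detent, held by its handle (value of joint gate_joint above 0.6 rad and contact force between the fingers and gate above 1 N and horizontal distance between the grasp point and gate_handle below 0.035 m), for 0.1 s.
At the end, for the whole second after the job is handed in: The gate is held still by its handle in the fingers (at least 1 N), opened 1.05 rad or more of its 1.3; both catches are still back (safety 18 mm, main 14.5 mm or more); all four bolts lie at rest in the pan (value of joint gate_joint above 1.05 rad and velocity of joint gate_joint between -0.15 and 0.15 rad/s and contact force between the fingers and gate above 1 N and horizontal distance between the grasp point and gate_handle below 0.035 m and value of joint safety_catch_joint above 0.018 m and value of joint main_catch_joint above 0.0145 m and x of bolt_a in the frame of catch_pan between -0.08 and 0.08 m and y of bolt_a in the frame of catch_pan between -0.088 and 0.088 m and z of bolt_a in the frame of catch_pan between -0.01 and 0.05 m and linear speed of each of bolt_a, bolt_b, bolt_c, bolt_d below 0.08 m/s and x of bolt_b in the frame of catch_pan between -0.08 and 0.08 m and y of bolt_b in the frame of catch_pan between -0.088 and 0.088 m and z of bolt_b in the frame of catch_pan between -0.01 and 0.05 m and x of bolt_c in the frame of catch_pan between -0.08 and 0.08 m and y of bolt_c in the frame of catch_pan between -0.088 and 0.088 m and z of bolt_c in the frame of catch_pan between -0.01 and 0.05 m and x of bolt_d in the frame of catch_pan between -0.08 and 0.08 m and y of bolt_d in the frame of catch_pan between -0.088 and 0.088 m and z of bolt_d in the frame of catch_pan between -0.01 and 0.05 m); the arm keeps its last pose, push and grip.
It fails at once if the flux bottle is shifted by more than 30 mm or knocked over (distance of flux_bottle from where it was at the start of the episode above 0.03 m or angle between flux_bottle's own z axis and vertical above 0.5 rad).
It fails at once if the torch is shifted by more than 30 mm or knocked over (distance of torch from where it was at the start of the episode above 0.03 m).
It also fails if it takes over 51 s, if anything falls off the work surface, if the arm or the gripper's body presses on something with over 40 N, if the wrist force passes 120 N, or if a joint passes its speed limit or range.

## Working session

There is one attempt and no reset: what is moved stays moved. The work goes in short steps, Python scripts to look and compute and a tool call to move; the robot and the scene stay as the last step left them, time stands still between calls to the robot, and variables do not carry over. Pictures are saved under pics/ and viewed, at most 10 in all, crops included, and the job is handed in when it is done.

Besides the shell and the picture viewer there is one more tool, called in YAML: its name, and indented under it one key for each argument. send_rows: Moves the arm, as the interface text tells. Its arguments: {"type":"object","properties":{"plan":{"type":"array"},"grip_force":{"type":"number"}},"required":["plan"]}

```bash
mkdir -p pics
python3 - <<'E'
from cell import env
import cv2,pickle
s=env.read_state();print(s)
d={}
for n in("side","top","wrist"):
    c=env.capture(n);d[n]=c
    cv2.imwrite(f"pics/{n}0.png",c["image"][...,::-1]);print(n,{k:v for k,v in c.items() if k!="image"})
pickle.dump(d,open("c0.pkl","wb"))
E
```

```text
{'t': 0.0, 'qpos': array([ 5.75668183e+01,  1.50999920e+01, -2.80464605e+00,  7.21578234e+01,
       -1.48927152e-03,  8.11018836e+01]), 'qd': array([-0.06749247,  0.02457361,  0.02475709,  0.04062854, -0.05630771,
       -0.12118514]), 'joint_torque': array([-5.07484019e-04, -6.37615371e+01,  3.84564793e+01,  1.38044174e-02,
       -1.39705589e-04, -1.35875345e-05]), 'eef_pos': array([0.2095971 , 0.48124772, 0.40420886]), 'tool_rot': array([-1.79938060e+02, -8.19005465e-03,  1.56464931e+02]), 'force': array([ 0.04535474, -0.09912618,  0.09796175]), 'moment': array([ 0.03282429, -0.01807791, -0.03069942]), 'grip_force': 0.0, 'width': 0.08542532783157436}
side {'fx': 462.7114255076751, 'fy': 462.7114255076751, 'cx': 322.0294941978584, 'cy': 238.76067972306748, 'k1': -0.10786209120548436, 'world_from_camera': array([[ 0.84013931, -0.16951279,  0.51520031,  0.04844519],
       [-0.54234464, -0.27187144,  0.7949517 , -0.27336498],
       [ 0.00531377, -0.9472863 , -0.32034424,  0.46836974],
       [ 0.        ,  0.        ,  0.        ,  1.        ]])}
top {'fx': 510.68396796383166, 'fy'
[... 163 characters left out ...]
369,  0.40071252],
       [-0.99973722, -0.02085061,  0.00952617,  0.445507  ],
       [-0.00812312, -0.06637051, -0.99776198,  1.35760869],
       [ 0.        ,  0.        ,  0.        ,  1.        ]])}
wrist {'fx': 349.612424506546, 'fy': 349.612424506546, 'cx': 320.2775358651336, 'cy': 234.60834826892085, 'k1': -0.05148234523121173, 'world_from_camera': array([[ 3.99143362e-01,  8.81695130e-01,  2.51591485e-01,
         1.45566700e-01],
       [ 9.16888483e-01, -3.83910534e-01, -1.09216350e-01,
         5.09476156e-01],
       [ 2.93097399e-04,  2.74274316e-01, -9.61651451e-01,
         3.72849478e-01],
       [ 0.00000000e+00,  0.00000000e+00,  0.00000000e+00,
         1.00000000e+00]])}
```

View pics/top0.png

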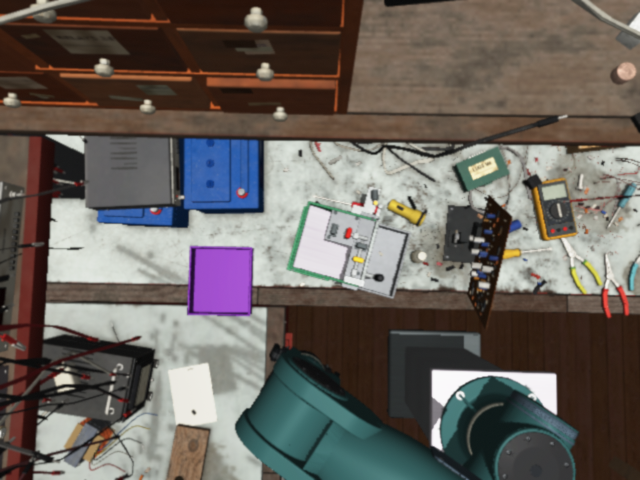

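View pics/side0.png

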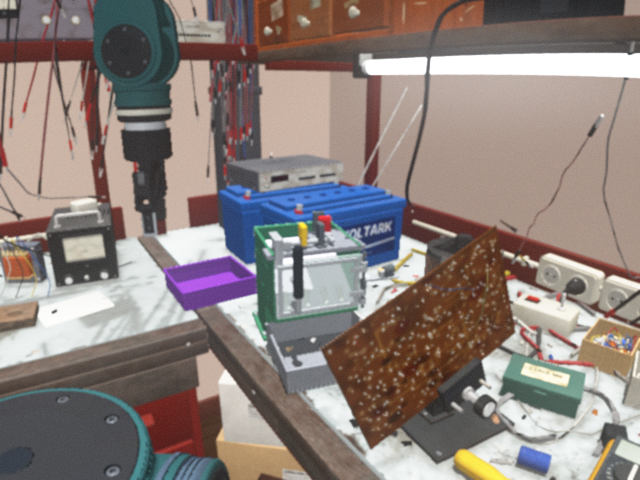

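The top view shows the dispenser near (340,245), with the red tab (348,233), yellow tab (358,260) and black handle (379,278). The pan is to its right, the bottle at (420,256) and the torch at (405,211). The side view shows the yellow tab (303,232), red tab (324,222) and handle (297,270). I'll enlarge both.

Run:
```python
import cv2,pickle,numpy as np
d=pickle.load(open("c0.pkl","rb"))
t=d["top"]["image"][190:310,280:440,::-1];s=d["side"]["image"][205:325,235:395,::-1]
f=lambda i:cv2.resize(i,(800,600),interpolation=cv2.INTER_CUBIC)
cv2.imwrite("pics/tc.png",f(t));cv2.imwrite("pics/sc.png",f(s))
```

```text
(no output)
```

View pics/tc.png

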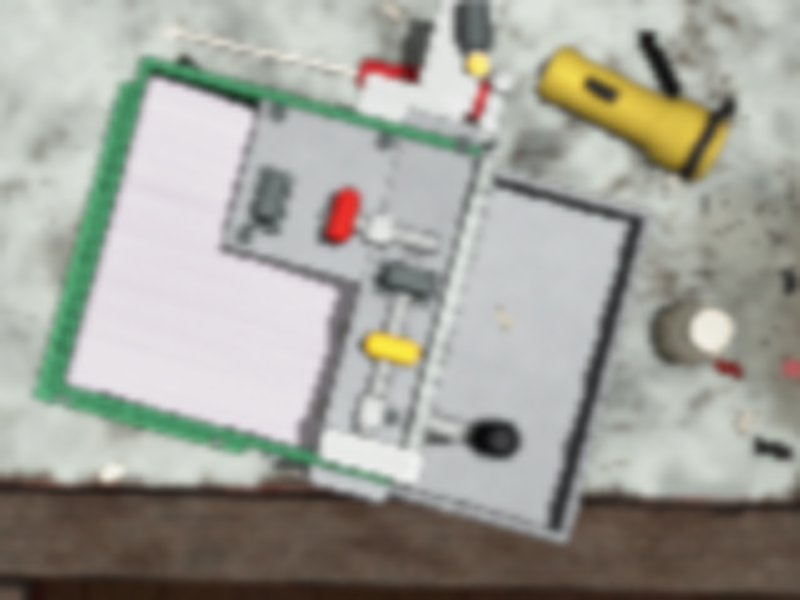

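View pics/sc.png

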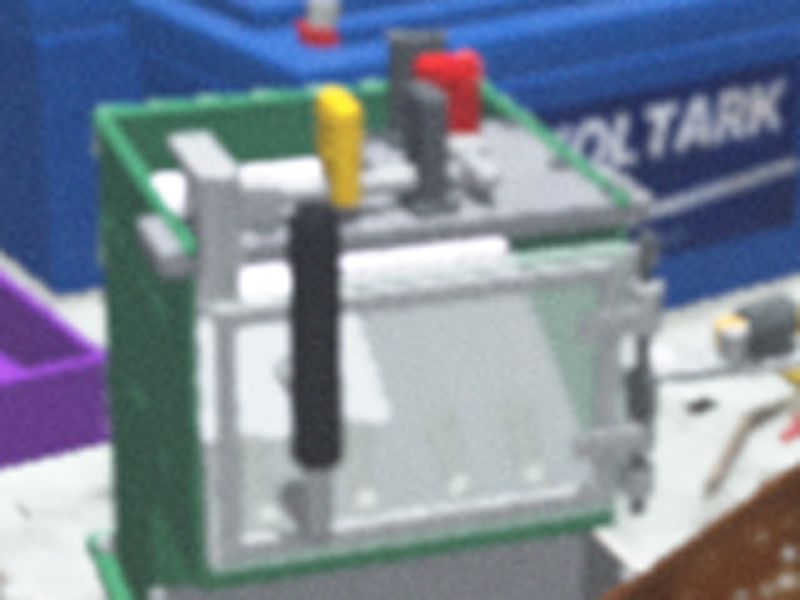

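Crop readings (5x scale). Top crop: red (346,208), yellow (395,345), main post (409,275), safety post (272,192), handle (500,436). Side crop tops: red (449,62), yellow (339,98), main post (426,90), safety post (416,38), handle (315,212). Next I'll triangulate these and fit the dispenser pose.

```bash
cat > h.py <<'E'
import cv2,numpy as np
from scipy.optimize import least_squares
def proj(c,P):
    T=np.linalg.inv(c["world_from_camera"]);p=np.atleast_2d(P)@T[:3,:3].T+T[:3,3]
    s=p[:,:2]/p[:,2:];s=s*(1+c["k1"]*(s**2).sum(1,keepdims=True))
    return s*[c["fx"],c["fy"]]+[c["cx"],c["cy"]]
def tri(cs,uv):
    return least_squares(lambda P:np.concatenate([(proj(c,P)[0]-u) for c,u in zip(cs,uv)]),[.4,.4,.2])
NOM=dict(red=(-.04,-.03,.242),yel=(-.075,.022,.242),mp=(-.075,-.01,.242),sp=(-.006,-.03,.242),han=(-.133,.047,.225))
E
python3 - <<'E'
from h import *
import pickle
d=pickle.load(open("c0.pkl","rb"));t,s=d["top"],d["side"]
T=dict(red=(346,208),yel=(395,345),mp=(409,275),sp=(272,192),han=(500,436))
S=dict(red=(449,62),yel=(339,98),mp=(426,90),sp=(416,38),han=(315,212))
X={}
f=lambda u,o:np.array(u)/5+o
for k in T:
    r=tri([t,s],[f(T[k],(280,190)),f(S[k],(235,205))]);X[k]=r.x;print(k,r.x.round(4),r.cost.round(2))
K=list(T)
def pose(p):
    c,sn=np.cos(p[2]),np.sin(p[2]);R=np.array([[c,-sn,0],[sn,c,0],[0,0,1]])
    return np.array([NOM[k] for k in K])@R.T+[p[0],p[1],0]
def fun(p):
    P=pose(p);return np.concatenate([(proj(t,P)-[f(T[k],(280,190)) for k in K]).ravel(),(proj(s,P)-[f(S[k],(235,205)) for k in K]).ravel()])
best=min((least_squares(fun,[.4,.4,a]) for a in(0,1.5,3,-1.5)),key=lambda r:r.cost)
print(best.x,np.degrees(best.x[2]),best.cost);print(fun(best.x).reshape(2,-1,2).round(1));print(dict(zip(K,pose(best.x).round(4))))
for n,c in (("bottle",(711,328)),):
  pass
E
```

```text
red [0.4851 0.3919 0.2396] 0.01
yel [0.4259 0.3694 0.2415] 0.06
mp [0.4568 0.3636 0.2408] 0.11
sp [0.4916 0.4245 0.2399] 0.02
han [0.3878 0.3207 0.2228] 0.31
[0.4644952  0.4375046  1.33132517] 76.27931364977472 3.450573877014647
[[[ 0.3  0.3]
  [-0.1 -0. ]
  [ 0.9 -0.2]
  [ 0.1 -0.5]
  [ 1.  -0.3]]

 [[-0.4 -1.2]
  [-0.6 -0.3]
  [-0.  -0.4]
  [ 0.1 -1.1]
  [-0.3 -1. ]]]
{'red': array([0.4842, 0.3915, 0.242 ]), 'yel': array([0.4253, 0.3699, 0.242 ]), 'mp': array([0.4564, 0.3623, 0.242 ]), 'sp': array([0.4922, 0.4246, 0.242 ]), 'han': array([0.3873, 0.3194, 0.225 ])}
```

send_rows:
  plan:
    - [76, 0, 0, -30, 0, 0, 0]
    - [76, -40, 8, -30, 0, 0, -0.03]
    - [76, -90, 17, -30, 0, 0, -0.06]
    - [76, -140, 26, -30, 0, 0, -0.09]
    - [76, -190, 36, -30, 0, 0, -0.12]
    - [76, -240, 45, -30, 0, 0, -0.15]
    - [76, -284, 53, -30, 0, 0, -0.171]
    - [76, -284, 53, -30, 0, 0, -0.171]
    - [76, -284, 53, -30, 0, 0, -0.171]
  grip_force: 30

```text
t: 1.27
eef_pos: [0.491, 0.4165, 0.4344]
tool_rot: [-180.0, -0.0, 166.2]
force: [0.3, 0.4, -0.1]
width: 0.0761
grip_force: 0.0
```

Run:
```python
from h import *
from cell import env
import pickle
s=env.read_state();print(s["t"],s["eef_pos"],s["tool_rot"],s["width"],s["qpos"].round(1))
c=env.capture("wrist");t=env.capture("top");pickle.dump((c,t),open("c1.pkl","wb"))
im=c["image"][...,::-1].copy()
p=np.array([.4645,.4375]);a=np.radians(76.28);R=np.array([[np.cos(a),-np.sin(a)],[np.sin(a),np.cos(a)]])
for k,v in NOM.items():
    w=[*(p+R@v[:2]),v[2]];u=proj(c,w)[0];print(k,u.round(1));cv2.drawMarker(im,tuple(int(round(q)) for q in u),(255,0,255),0,8,1)
cv2.imwrite("pics/w1.png",im)
```

```text
1.275 [0.4909781  0.41652684 0.43438275] [-1.79974903e+02 -3.60751049e-02  1.66239806e+02] 0.07605835884574375 [33.1 27.2 20.8 83.6  0.  46.8]
red [267.2 279.8]
yel [186.9 174.9]
mp [193.5 241.4]
sp [335.5 279.8]
han [ 80.9 122.1]
```

View pics/w1.png

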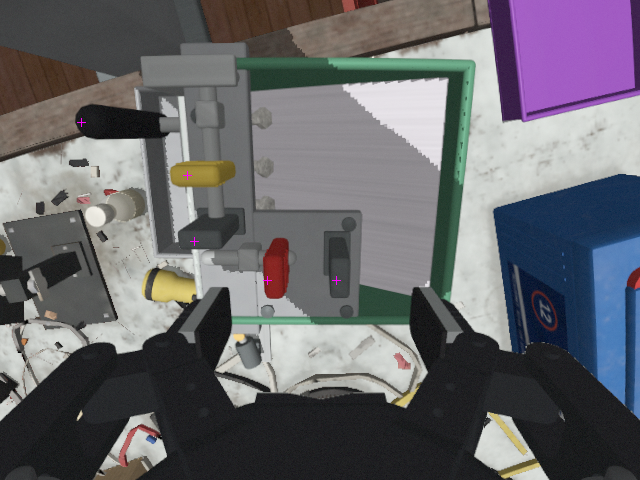

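Most markers sit a few px left of and below the tab tops: red top ~(273,273), main post ~(202,238), safety post ~(340,275). The offset looks like ~3 mm, so I'll zoom in to refine it.

Run:
```python
import cv2,pickle
c,t=pickle.load(open("c1.pkl","rb"))
cv2.imwrite("pics/w1c.png",cv2.resize(c["image"][95:305,70:350,::-1],(800,600),interpolation=cv2.INTER_CUBIC))
```

```text
(no output)
```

View pics/w1c.png

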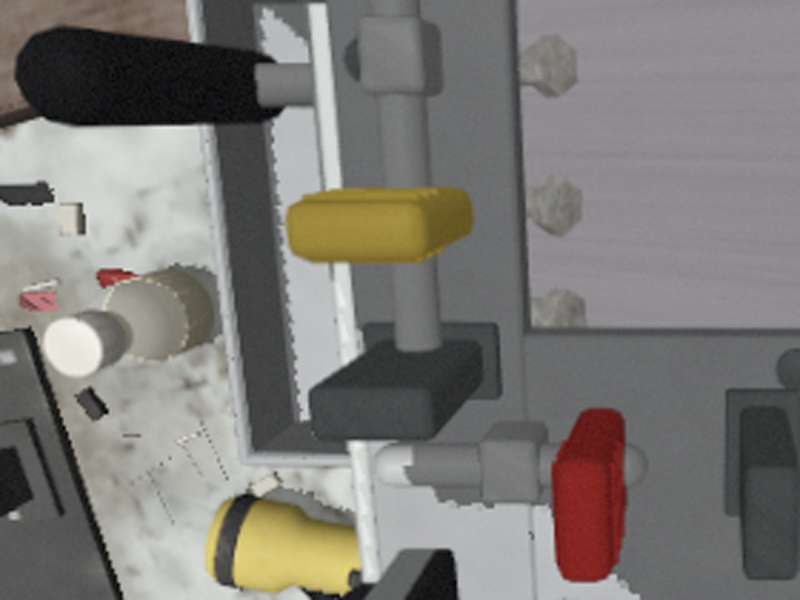

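Zoomed tops in full-image px: yellow (195,176), main post (201.6,238.5), red (274,277), safety post (339.5,277.7), handle (≈89,121). I'll refit with each camera separately and together.

Run:
```python
from h import *
import pickle
d=pickle.load(open("c0.pkl","rb"));w,_=pickle.load(open("c1.pkl","rb"))
K=["red","yel","mp","sp","han"]
f=lambda L,o:np.array(L)/5+o
T=f([(346,208),(395,345),(409,275),(272,192),(500,436)],(280,190));S=f([(449,62),(339,98),(426,90),(416,38),(315,212)],(235,205))
W=np.array([(274,277),(195,175.9),(201.6,238.5),(339.5,277.7),(89,121)])
def pose(p):
    c,sn=np.cos(p[2]),np.sin(p[2]);R=np.array([[c,-sn,0],[sn,c,0],[0,0,1]])
    return np.array([NOM[k] for k in K])@R.T+[p[0],p[1],p[3] if len(p)>3 else 0]
def run(L,p0=[.46,.44,1.33]):
    r=least_squares(lambda p:np.concatenate([(wt*(proj(c,pose(p))-u)).ravel() for c,u,wt in L]),p0);print(r.x.round(4),np.degrees(r.x[2]).round(2),r.cost.round(2));return r
t=(d["top"],T,1);s=(d["side"],S,1);w1=(w,W,.25)
for L in([t],[s],[w1],[t,s,w1]):run(L)
run([w1],[.46,.44,1.33,0]);r=run([t,s,w1],[.46,.44,1.33,0])
print((proj(w,pose(r.x))-W).round(1))
for i,k in enumerate(K):print(k,tri([d["top"],d["side"],w],[T[i],S[i],W[i]]).x.round(4),tri([d["top"],w],[T[i],W[i]]).x.round(4))
```

```text
[0.4646 0.4383 1.3244] 75.88 0.57
[0.4622 0.4335 1.3358] 76.54 0.58
[0.4648 0.4411 1.3298] 76.19 0.81
[0.4649 0.4391 1.3314] 76.29 8.49
[ 0.4653  0.44    1.3287 -0.0031] 76.13 0.24
[ 0.4653  0.4391  1.3303 -0.0023] 76.22 3.56
[[-2.6  1.5]
 [-2.5 -0.9]
 [-2.8  2.1]
 [-0.7  0.9]
 [-1.7  1.6]]
red [0.4851 0.3941 0.2381] [0.4864 0.3933 0.2342]
yel [0.4268 0.3724 0.2398] [0.4269 0.3689 0.23  ]
mp [0.4566 0.3654 0.2395] [0.4572 0.3641 0.2359]
sp [0.4927 0.4265 0.2394] [0.4912 0.4267 0.2428]
han [0.3874 0.3219 0.2221] [0.387  0.321  0.2205]
```

send_rows:
  plan:
    - [76, 0, 2, 10, 0, 0, 0]
    - [76, 0, 2, 25, 0, 0, 0]
    - [76, 0, 2, 38, 0, 0, 0]
    - [76, 0, 2, 38, 0, 0, 0]
    - [60, 0, 4, 38, 0, 0, 0]
    - [45, 0, 4, 38, 0, 0, 0]
    - [35, 0, 4, 38, 0, 0, 0]
    - [25, 0, 4, 38, 0, 0, 0]
    - [15, 0, 4, 38, 0, 0, 0]
    - [15, 0, 4, 38, 0, 0, 0]
  grip_force: 30

```text
t: 2.62
eef_pos: [0.4921, 0.4202, 0.3969]
tool_rot: [-180.0, 0.0, 166.2]
force: [-1.6, -4.9, 4.3]
width: 0.0209
grip_force: 30.2
```

send_rows:
  plan:
    - [15, 0, 0, 0, 0, 0, 0]
    - [15, 0, 0, 0, 0, 0, 0]
    - [15, 0, 0, 0, 0, 0, 0]

```text
t: 3.0
eef_pos: [0.4921, 0.4202, 0.3969]
tool_rot: [-180.0, 0.0, 166.2]
force: [-1.7, -4.2, 4.1]
width: 0.021
grip_force: 30.2
```

send_rows:
  plan:
    - [60, 0, 0, 0, 0, 0, 0]
    - [76, 0, 0, 0, 0, 0, 0]
    - [76, 0, 0, -40, 0, 0, 0]
    - [76, 5, -10, -40, 0, 0, 0.17]
    - [76, 10, -20, -40, 0, 0, 0.34]
    - [76, 15, -30, -40, 0, 0, 0.52]
    - [76, 20, -40, -40, 0, 0, 0.7]
    - [76, 25, -50, -40, 0, 0, 0.88]
    - [76, 30, -60, -40, 0, 0, 1.06]
    - [76, 32, -63, -40, 0, 0, 1.24]

```text
t: 4.25
eef_pos: [0.4458, 0.3665, 0.4369]
tool_rot: [180.0, -0.0, 94.9]
force: [-0.0, 0.1, -0.5]
width: 0.0757
grip_force: 0.0
```

send_rows:
  plan:
    - [76, 0, 0, 0, 0, 0, 0.17]
    - [76, 0, 0, 0, 0, 0, 0.331]
    - [76, 0, 0, 0, 0, 0, 0.331]
    - [76, 0, 0, 0, 0, 0, 0.331]

```text
t: 4.75
eef_pos: [0.4461, 0.3668, 0.4367]
tool_rot: [180.0, -0.0, 76.5]
force: [0.2, 0.4, -0.1]
width: 0.0758
grip_force: 0.0
```

Run:
```python
from h import *
from cell import env
import pickle
s=env.read_state();print(s["t"],s["eef_pos"],s["tool_rot"],s["width"],s["qpos"].round(1))
c=env.capture("wrist");pickle.dump(c,open("c2.pkl","wb"))
im=c["image"][...,::-1].copy()
p=np.array([.465,.4393]);a=np.radians(76.2);R=np.array([[np.cos(a),-np.sin(a)],[np.sin(a),np.cos(a)]])
for k,v in NOM.items():
    v=np.array(v)+([.022,0,0] if k=="red" else [0,0,0])
    u=proj(c,[*(p+R@v[:2]),v[2]-.002])[0];print(k,u.round(1));cv2.drawMarker(im,tuple(int(round(q)) for q in u),(255,0,255),0,8,1)
cv2.imwrite("pics/w2.png",cv2.resize(im,(800,600)))
```

```text
4.75 [0.44614391 0.36684818 0.43667996] [ 1.79997456e+02 -9.26303585e-03  7.64587560e+01] 0.07579416681625355 [ 31.3  20.    9.5  79.4   0.  134.9]
red [387.9 165.4]
yel [279.7 278.3]
mp [342.4 278.6]
sp [389.3 138.9]
han [244.5 355.4]
```

View pics/w2.png

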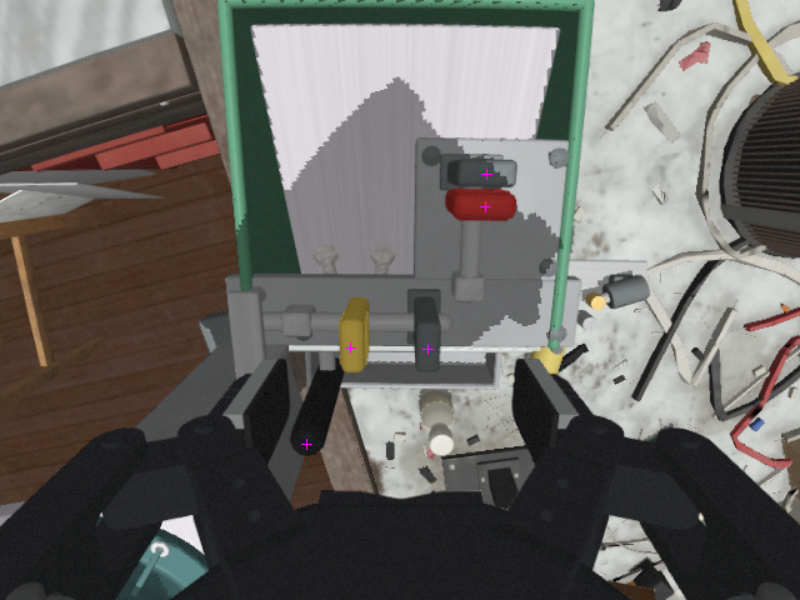

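Red tab is fully back against its post (607,205 vs 607,172 at view scale). Markers sit on the yellow tab (350,347), main post (427,348) and handle (307,443), so I'm going down to squeeze yellow.

send_rows:
  plan:
    - [76, 0, 0, 12, 0, 0, 0]
    - [76, 0, 0, 27, 0, 0, 0]
    - [76, 0, 0, 40, 0, 0, 0]
    - [76, 0, 0, 40, 0, 0, 0]
    - [60, 0, 4, 40, 0, 0, 0]
    - [45, 0, 4, 40, 0, 0, 0]
    - [35, 0, 4, 40, 0, 0, 0]
    - [25, 0, 4, 40, 0, 0, 0]
    - [17, 0, 4, 40, 0, 0, 0]
    - [17, 0, 4, 40, 0, 0, 0]
  grip_force: 30

```text
t: 6.05
eef_pos: [0.4501, 0.3658, 0.397]
tool_rot: [180.0, -0.0, 76.2]
force: [-1.0, 0.1, 5.7]
width: 0.0233
grip_force: 30.2
```

send_rows:
  plan:
    - [17, 0, 0, 0, 0, 0, 0]
    - [17, 0, 0, 0, 0, 0, 0]
    - [17, 0, 0, 0, 0, 0, 0]

```text
t: 6.42
eef_pos: [0.4501, 0.3658, 0.397]
tool_rot: [180.0, -0.0, 76.2]
force: [-1.2, -1.5, 5.2]
width: 0.0231
grip_force: 30.2
```

send_rows:
  plan:
    - [45, 0, 0, 0, 0, 0, 0]
    - [60, 0, 0, 0, 0, 0, 0]
    - [60, 0, 0, -25, 0, 0, 0]
    - [60, 0, 0, -45, 0, 0, 0]
    - [60, -29, -25, -45, 0, 0, 0]
    - [60, -58, -50, -45, 0, 0, 0]
    - [60, -58, -50, -45, 0, 0, 0]
    - [60, -58, -50, -45, 0, 0, 0]
  grip_force: 60

```text
t: 7.42
eef_pos: [0.3879, 0.3215, 0.4418]
tool_rot: [180.0, -0.0, 76.2]
force: [0.6, -0.8, 0.6]
width: 0.06
grip_force: 0.0
```

Run:
```python
from h import *
from cell import env
import pickle
s=env.read_state();print(s["t"],s["eef_pos"],s["tool_rot"],s["width"],s["qpos"].round(1))
c=env.capture("wrist");pickle.dump(c,open("c3.pkl","wb"))
im=c["image"][...,::-1].copy()
p=np.array([.465,.4393]);a=np.radians(76.2);R=np.array([[np.cos(a),-np.sin(a)],[np.sin(a),np.cos(a)]])
for k,v in NOM.items():
    v=np.array(v)+([.022,0,0] if k=="red" else [0,-.018,0] if k=="yel" else [0,0,0])
    u=proj(c,[*(p+R@v[:2]),v[2]-.002])[0];print(k,u.round(1));cv2.drawMarker(im,tuple(int(round(q)) for q in u),(255,0,255),0,8,1)
cv2.imwrite("pics/w3.png",cv2.resize(im,(800,600)))
```

```text
7.425 [0.38789637 0.32153034 0.44179818] [ 1.79973893e+02 -2.32815493e-02  7.62456364e+01] 0.05997352699344648 [ 30.4  12.5  -0.6  76.9  -0.  134.1]
red [492.2  34.9]
yel [409.6 162.6]
mp [438.4 162.8]
sp [494.9   5.7]
han [320.1 263.4]
```

View pics/w3.png

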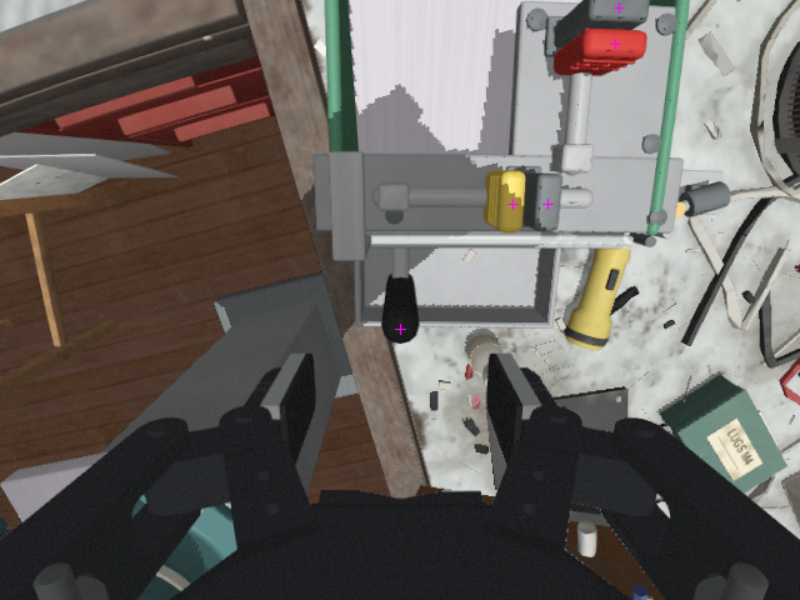

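Yellow is now against its post (512,203 / 547,203) and the handle top (400,329) is centred between the fingers. Descending onto it.

send_rows:
  plan:
    - [60, 0, 0, 20, 0, 0, 0]
    - [60, 0, 0, 45, 0, 0, 0]
    - [60, 0, 0, 70, 0, 0, 0]
    - [60, 0, 0, 83, 0, 0, 0]
    - [60, 0, 0, 83, 0, 0, 0]
    - [40, 0, 0, 83, 0, 0, 0]
    - [25, 0, 0, 83, 0, 0, 0]
    - [10, 0, 0, 83, 0, 0, 0]
    - [10, 0, 0, 83, 0, 0, 0]
    - [10, 0, 0, 83, 0, 0, 0]
  grip_force: 60

```text
t: 8.72
eef_pos: [0.3876, 0.3215, 0.3594]
tool_rot: [180.0, -0.1, 76.3]
force: [-2.0, 1.0, 6.7]
width: 0.0166
grip_force: 58.3
```

Run:
```python
# handle arc in tool frame at start (tool x=disp x, tool y=-disp y); per angle
import numpy as np
r=np.array([-35.,131.])
for n,A in(("a",np.arange(0,.71,.07)),("b",np.arange(.7,1.181,.06))):
    a0=A[0]
    for a in A:
        R=lambda q:np.array([[np.cos(q),-np.sin(q)],[np.sin(q),np.cos(q)]])
        d=R(-a0)@(R(a)@r-R(a0)@r); print(n,round(a-a0,3),d[0].round(1),(-d[1]).round(1),"az",round(-(a-a0),3))
```

```text
a 0.0 0.0 -0.0 az -0.0
a 0.07 -9.1 2.8 az -0.07
a 0.14 -17.9 6.2 az -0.14
a 0.21 -26.5 10.2 az -0.21
a 0.28 -34.8 14.8 az -0.28
a 0.35 -42.8 19.9 az -0.35
a 0.42 -50.4 25.7 az -0.42
a 0.49 -57.5 31.9 az -0.49
a 0.56 -64.2 38.6 az -0.56
a 0.63 -70.5 45.8 az -0.63
a 0.7 -76.2 53.4 az -0.7
b 0.0 0.0 -0.0 az -0.0
b 0.06 -7.8 2.3 az -0.06
b 0.12 -15.4 5.1 az -0.12
b 0.18 -22.9 8.4 az -0.18
b 0.24 -30.1 12.1 az -0.24
b 0.3 -37.1 16.2 az -0.3
b 0.36 -43.9 20.7 az -0.36
b 0.42 -50.4 25.7 az -0.42
b 0.48 -56.5 31.0 az -0.48
```

send_rows:
  plan:
    - [10, -4.5, 1.3, 0, 0, 0, -0.035]
    - [10, -9, 3, 0, 0, 0, -0.07]
    - [10, -18, 6, 0, 0, 0, -0.14]
    - [10, -26.5, 10, 0, 0, 0, -0.21]
    - [10, -35, 15, 0, 0, 0, -0.28]
    - [10, -43, 20, 0, 0, 0, -0.35]
    - [10, -43, 20, 0, 0, 0, -0.35]

```text
t: 9.6
eef_pos: [0.3968, 0.2744, 0.3593]
tool_rot: [180.0, -0.0, 96.3]
force: [-3.8, -1.2, 7.1]
width: 0.0163
grip_force: 58.7
```

send_rows:
  plan:
    - [10, -9, 3, 0, 0, 0, -0.07]
    - [10, -18, 6, 0, 0, 0, -0.14]
    - [10, -26.5, 10, 0, 0, 0, -0.21]
    - [10, -35, 15, 0, 0, 0, -0.28]
    - [10, -43, 20, 0, 0, 0, -0.35]
    - [10, -50.5, 25.5, 0, 0, 0, -0.42]
    - [10, -50.5, 25.5, 0, 0, 0, -0.42]

```text
t: 10.48
eef_pos: [0.428, 0.2271, 0.3594]
tool_rot: [180.0, 0.0, 120.4]
force: [-2.5, 0.4, 7.1]
width: 0.0163
grip_force: 59.0
```

send_rows:
  plan:
    - [10, -9, 3, 0, 0, 0, -0.07]
    - [10, -18, 6, 0, 0, 0, -0.14]
    - [10, -26.5, 10, 0, 0, 0, -0.21]
    - [10, -35, 15, 0, 0, 0, -0.28]
    - [10, -43, 20, 0, 0, 0, -0.35]
    - [10, -50.5, 25.5, 0, 0, 0, -0.42]
    - [10, -50.5, 25.5, 0, 0, 0, -0.42]
    - [10, -50.5, 25.5, 0, 0, 0, -0.42]
    - [10, -50.5, 25.5, 0, 0, 0, -0.42]
    - [10, -50.5, 25.5, 0, 0, 0, -0.42]

```text
t: 11.72
eef_pos: [0.4752, 0.1969, 0.3594]
tool_rot: [179.9, 0.0, 144.4]
force: [-1.2, -0.7, 5.2]
width: 0.0164
grip_force: 58.9
```

Run:
```python
from h import *
from cell import env
s=env.read_state();e=s["eef_pos"];print(s["t"],e,s["tool_rot"],s["width"],s["force"])
p=np.array([.465,.4393]);a=np.radians(76.2);R=np.array([[np.cos(a),-np.sin(a)],[np.sin(a),np.cos(a)]])
v=R.T@(e[:2]-p)-[-.098,-.084];print(np.hypot(*v),np.arctan2(v[1],v[0])-np.arctan2(.131,-.035))
w=env.capture("wrist")["image"][...,::-1];t=env.capture("top")["image"][190:310,280:440,::-1]
f=lambda i:cv2.resize(i,(400,300),interpolation=cv2.INTER_CUBIC)
sd=env.capture("side")["image"][205:385,235:475,::-1]
cv2.imwrite("pics/end.png",np.vstack([np.hstack([f(w),f(t)]),np.hstack([f(sd),f(w[0:240,160:480])])]))
```

```text
11.725 [0.47523988 0.19686008 0.35939904] [1.79948726e+02 3.12026432e-02 1.44440786e+02] 0.01641161069988966 [-1.20232053 -0.73437383  5.18494314]
0.13597075034454592 1.1901017881563936
```

View pics/end.png

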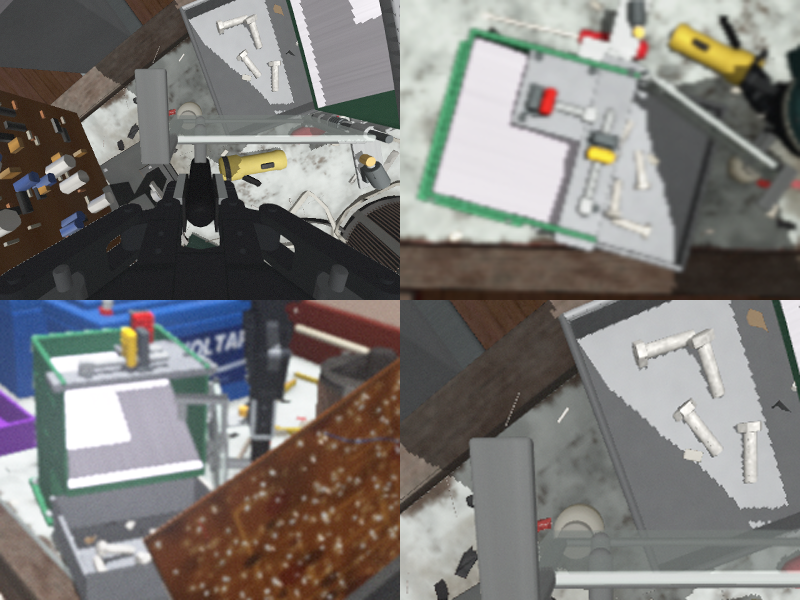

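All four bolts lie in the pan, at about (665,345), (707,362), (697,428) and (750,452) in the lower-right panel. The gate is at about 1.19 rad in the fingers, both catches are back, and the bottle and torch stand where they were. I'll let it settle and hand in.

send_rows:
  plan:
    - [10, 0, 0, 0, 0, 0, 0]
    - [10, 0, 0, 0, 0, 0, 0]
    - [10, 0, 0, 0, 0, 0, 0]
    - [10, 0, 0, 0, 0, 0, 0]
    - [10, 0, 0, 0, 0, 0, 0]
    - [10, 0, 0, 0, 0, 0, 0]

```text
t: 12.62
eef_pos: [0.4752, 0.1969, 0.3594]
tool_rot: [179.9, 0.0, 144.4]
force: [-2.4, 0.3, 6.3]
width: 0.0164
grip_force: 58.9
```

```bash
python3 -c "
from cell import env
print(env.job_done())"
```

```text
the job is handed in; nothing more can be done
None
```

I handed the job in at about 12.6 s with both catches back, the gate held by its handle at about 1.19 rad, all four bolts in the grey pan, and the bottle and torch not visibly moved; the hand-in gave no verdict.

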